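# Close up the findings on the cobbler's bench

## Robot

A 6-joint arm with a two-finger parallel gripper is mounted at the origin on the work surface. World frame = base frame: x ahead of the robot, y to its left, z up, the work surface at z = 0. Lengths are in m, angles in rad, forces in N, time in s.
With the tool pointing down it reaches from about 0.35 to 0.775 m from the base axis. Payload 5.5 kg.
Tool frame: the origin (TCP) lies between the finger pads; the fingertips stand 8 mm ahead of it and the grasp point (between the pads) lies 11 mm behind it (env.tcp_to_tips is the distance from the TCP to the fingertips, in m); z points along the fingers, y is the direction in which the jaws open and shut (so a half turn about z gives the same grasp; the last joint's range is limited). The gripper opens to 85 mm and grips with 20 to 120 N. Pads are 22 mm wide; open, the fingers measure 114 mm over their backs; the gripper's body (76 mm by 85 mm) begins 54 mm behind the grasp point. The pads swing forward as they close: fully open they stand 13 mm farther back than shut.
Start: joints at [1.08, 0.313, 0.046, 1.304, 0, 1.431], TCP at [0.198, 0.54, 0.239] pointing down, gripper open.
Joint ranges: [-2.76, 2.76], [-0.86, 1.69], [-1.03, 1.26], [-2.2, 2.34], [-1.47, 1.5], [-3.14, 3.14]. Speed limits (rad/s): [2.57, 2.57, 3.14, 3.14, 3.14, 3.14].

## Interface

Orientations are given as a unit quaternion [w, x, y, z].
In Python, from workcell import readout, optics, workorder, env gives the robot as it stands.
- The arm moves only by the shell command python3 -m handwheel 'ROWS' [FORCE]. ROWS is a JSON object of lists of equal length, an entry for each row: "slide": the shift along the tool's x, y, z in m, a list of three; "turn": the turn, a rotation vector about the tool's x, y, z in degrees, a list of three; "fingers": the opening, from 0 (shut) to 1 (fully open). A call has 1 to 12 rows; each row is the pose to reach, as a shift and turn from the pose measured when the call began, along the tool's axes at that moment; what a row does not reach only later rows make up. A row lasts 1/12 s, in which the tool goes at most 41.7 mm and 7.16 degrees, less where a joint would pass 70% of its speed; a pose out of reach is approached as far as the arm can. A call with a gripper value outside its range is refused whole. The fingers move at their own pace and stop on an object; FORCE is the grip in N (left out, the last holds). Time passes only in rows, so rows that repeat a pose let the fingers close. It gives the time, the measured TCP pose, the force and the opening at its end, in the units of the state.
- readout.get_state(): the state, without advancing time (a new reading comes with each control period).
- optics.read_camera(name): name is "scene" or "side" or "wrist"; returns a dict with "frame" (400x640x3 uint8, red, green, blue), "depth" (400x640 float32, m along the optical axis (not along the pixel's ray), 0 where there is no reading), "intrinsics" (3x3 intrinsics, pixels), "distortion" ([k1, k2, p1, p2, k3] as OpenCV has them; the pictures are not rectified), "R" (3x3) and "t" (3): a world point X has camera coordinates R X + t. Camera axes: x right, y down, z forward; pixel columns grow to the right and rows downward; lengths in m; the calibration is good to about 2 mm. A picture is of the moment at which its call begins.
- workorder.hand_in(): hands the job in, once; it reports no verdict.
The state is a dict: "clock": time; "joint_pos": joint angles; "qvel": joint speeds; "tau": joint torques, N m; "tcp_pos": TCP position; "orientation": TCP orientation; "wrist_force": force on the tool from outside, world axes, zero at the start; "ft_torque": the same for the moment, N m; "finger_gap": finger opening in m.
Only numpy, scipy, OpenCV 4.12 (cv2) and the standard library are available. Lean on these libraries where they do the work, as an engineer would, in place of code of your own. Each camera call takes 0.05 s, during which the arm holds its last target.

## Task

The stitching is done: with the fingertips or the outside of the fingers, gently push the drawer of thread bobbins fully home into its cabinet and fold the lid of the tack box down until it is shut, in either order; nothing needs to be gripped, and neither is to be rammed or forced past its stop. Leave the drawer of rubber heels open just as it is, do not lift the tack box or shove it along the bench, and leave the other things on the bench where they are.

Things in the scene. Friction and masses are not known exactly. Their poses are not given: they have to be found in the camera images.
- bobbin_unit: Single-drawer cabinet, grey painted steel with a brown wooden drawer front: 180 mm deep (its x), 110 wide (y), 95 high; the taller, narrower one of the two cabinets; its drawer holds rows of upright thread bobbins (25 mm across). Origin at the centre of its underside, on the bench. It is screwed to the bench, its front looks toward the robot (its own -x), its drawer slides out to its own -x.
- bobbin_drawer (a joint): How far the bobbin drawer is out, m: 0 is fully home against the stop (front panel flat against the cabinet), 0.10 is its limit. Starts 0.035 to 0.07 out. It stays where it is left and slides with about 2 N of friction.
- bobbin_front (a point): Point on the outer face of the bobbin drawer's front panel, in the middle of its width, 70 mm above the bench (25 mm below the cabinet's top); moves with the drawer. The panel is flat, 10 mm thick, 110 wide, from 3 to 92 mm above the bench; its outer face is 10 mm in front of the cabinet when shut. A brass knob 18 mm across sticks out 18 mm from its middle, 26 mm above the bench.
- heel_unit: Single-drawer cabinet of the same make: 180 mm deep, 140 wide, 70 high; the lower, wider one; its drawer holds black rubber heels (50 mm wide, D-shaped). Origin at the centre of its underside. It is screwed to the bench, its front looks toward the robot (its own -x), its drawer slides out to its own -x. To be left alone.
- heel_drawer (a joint): How far the heel drawer is out, m (0 home). Starts 0.035 to 0.07 out; must stay so.
- heel_front (a point): Point on the outer face of the heel drawer's front panel, mid-width, 45 mm above the bench; the panel is 140 mm wide, up to 67 mm high, with a knob like the other.
- tack_box: Loose pale plywood box of tacks, 130 x 130 mm, 75 high, walls 8 mm, about 1.1 to 1.7 kg, with a lid hinged on its far rim (its own +x side). Origin at the centre of its underside, on the bench.
- tack_lid (a joint): Angle of the tack box's lid, rad: 0 is shut, lying level on the rim; grows as the edge nearest the robot swings up; 1.57 is upright. Starts at 0.8 to 1.2, leaning over the box. A stiff hinge (about 0.2 N m) holds it at any angle; it does not fall by itself.
- tack_hinge (a point): Middle of the lid's hinge line, on the box: at the far rim, 65 mm along the box's own +x from its centre, 75 mm above the bench. The hinge line runs along the box's own y.
- tack_edge (a point): Middle of the lid's free edge, on the lid's outer face: 130 mm from the hinge along the lid. The lid is a flat plywood panel 130 x 130 x 8 mm; its outer face (on top when shut) is 8 mm from the plane through the hinge.
- spool_a: Loose wooden spool of pale thread, 40 mm across, 72 high, upright, in front of a gap between the boxes. Origin at the centre of its underside.
- spool_b: Loose wooden spool of black thread, 40 mm across, 72 high, upright, in front of the other gap. Origin at the centre of its underside.
- glue_tin: Loose tin, 72 mm across, 90 high, upright, beyond the boxes. Origin at the centre of its underside.
- dye_jar: Loose amber jar, 52 mm across, 85 high, upright, beyond the boxes. Origin at the centre of its underside.
- hammer: Hammer lying at the left of the boxes.
- brush: Brush lying at the right front.
- wax: Yellow block of wax, 70 x 45 x 25 mm, lying at the right.
Things that resemble listed ones, but are neither listed nor needed, are in the scene too. Of the things that look like the tack_box, the smallest one is meant.

How it is judged:
At the end, for the whole second after the job is handed in: The bobbin drawer is within 4 mm of home, the tack box's lid within 0.06 rad of shut, the heel drawer within 8 mm of where it was, the tack box at rest on the bench within 25 mm of where it was, and every other loose thing within 40 mm of where it was (value of joint bobbin_drawer below 0.004 m and value of joint tack_lid below 0.06 rad and distance of heel_front from where it was at the start of the episode below 0.008 m and distance of tack_box from where it was at the start of the episode below 0.025 m and height (world z) of tack_box below 0.012 m and linear speed of tack_box below 0.02 m/s and distance of each of spool_a, spool_b, glue_tin, dye_jar, hammer, brush, wax from where it was at the start of the episode below 0.04 m); the robot touches nothing.
It fails at once if the fingers press on the bobbin cabinet or its drawer, or on the tack box or its lid, with over 50 N (contact force between any of bobbin_unit, tack_box and the fingers above 50 N).
It fails at once if the heel drawer is moved more than 8 mm (distance of heel_front from where it was at the start of the episode above 0.008 m).
It fails at once if the tack box is lifted or tipped (height (world z) of tack_box above 0.012 m or angle between tack_box's own z axis and vertical above 0.12 rad).
It fails at once if the tack box is shoved more than 25 mm (distance of tack_box from where it was at the start of the episode above 0.025 m).
It fails at once if another thing is knocked over, carried off or shifted more than 40 mm (distance of any of spool_a, spool_b, glue_tin, dye_jar, hammer, brush, wax from where it was at the start of the episode above 0.04 m or angle between any of spool_a, spool_b, glue_tin, dye_jar's own z axis and vertical above 0.6 rad).
It also fails if it takes over 61 s, if anything falls off the work surface, if the arm or the gripper's body presses on something with over 40 N, if the wrist force passes 120 N, or if a joint passes its speed limit or range.

## Working session

There is one attempt and no reset: what is moved stays moved. The work goes in short steps, Python scripts to look and compute and a shell command to move; the robot and the scene stay as the last step left them, time stands still between calls to the robot, and variables do not carry over. Pictures are saved under pics/ and viewed, and the job is handed in when it is done.

```bash
ls && mkdir -p pics && python3 - <<'E'
from workcell import readout, optics, workorder, env
import cv2, numpy as np
print(readout.get_state()); print(env.tcp_to_tips)
for n in ["scene","side","wrist"]:
    c=optics.read_camera(n)
    np.savez(f"pics/{n}0.npz",**{k:np.array(v) for k,v in c.items()})
    cv2.imwrite(f"pics/{n}0.png",c["frame"][:,:,::-1])
    print(n,c["intrinsics"],c["distortion"],c["R"],c["t"])
E
```

```text
pics
{'clock': 0.0, 'joint_pos': array([1.08036647e+00, 3.14023841e-01, 4.49914468e-02, 1.30357895e+00,
       3.34273593e-06, 1.43121113e+00]), 'qvel': array([ 2.04368008e-03,  1.75416304e-03, -6.26575423e-05,  3.11425380e-04,
       -1.12560509e-03,  8.26494120e-04]), 'tau': array([ 1.25007778e-04, -4.80627716e+01,  2.98534459e+01,  1.96085125e-02,
       -4.88528019e-05,  1.62782061e-05]), 'tcp_pos': array([0.19739362, 0.53954382, 0.2384006 ]), 'orientation': array([-2.82756598e-04,  1.74523931e-01,  9.84652514e-01, -8.62335529e-04]), 'wrist_force': array([-0.50792189,  0.47774106, -0.16245   ]), 'ft_torque': array([ 0.01103646, -0.00792785,  0.01102833]), 'finger_gap': 0.08558744479230844}
0.008
scene [[462.83788344   0.         317.78750344]
 [  0.         462.83788344 199.94667509]
 [  0.           0.           1.        ]] [-0.12921629  0.          0.          0.          0.        ] [[ 0.10970042  0.99392252 -0.00915704]
 [ 0.81969157 -0.09567348 -0.56475863]
 [-0.56220241  0.05444831 -0.82520533]] [-0.07836116 -0.37659206  1.76211255]
side [[445.84816872   0.         315.74895412]
 [  0.         445.84816872 205.15670898]
 [  0.           0.           1.        ]] [-0.04020296  0.          0.          0.          0.        ] [[ 0.92475851 -0.38004663 -0.01965324]
 [-0.28720568 -0.66310522 -0.69123394]
 [ 0.24966896  0.644869   -0.72236375]] [-0.50607876  0.20164105  1.11446129]
wrist [[289.740659     0.         321.10261747]
 [  0.         289.740659   196.65890673]
 [  0.           0.           1.        ]] [0.00450246 0.         0.         0.         0.        ] [[ 3.44335277e-01  9.38846394e-01 -8.15247941e-04]
 [ 8.94638989e-01 -3.27858012e-01  3.03529575e-01]
 [ 2.84700362e-01 -1.05245293e-01 -9.52821669e-01]] [-0.57447898 -0.03878301  0.37983296]
```

View pics/scene0.png

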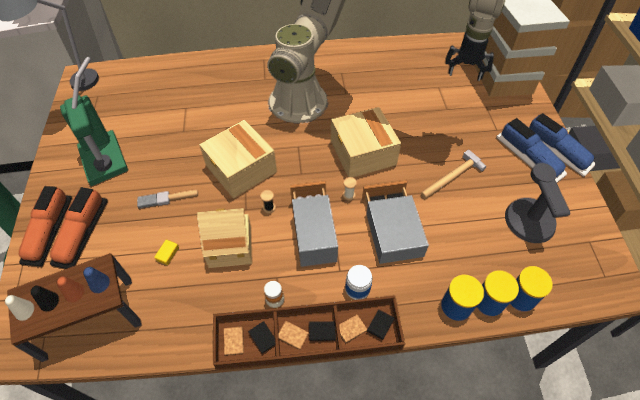

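View pics/side0.png

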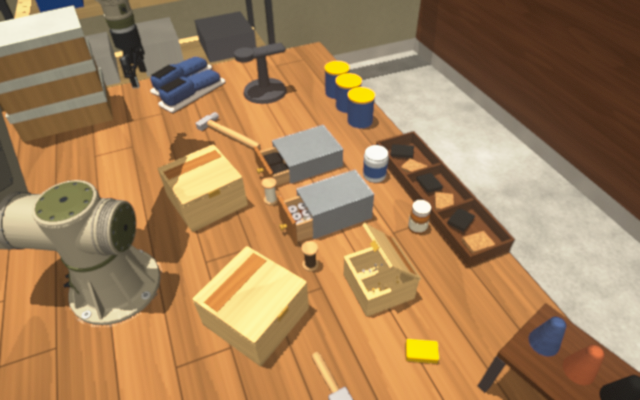

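View pics/wrist0.png

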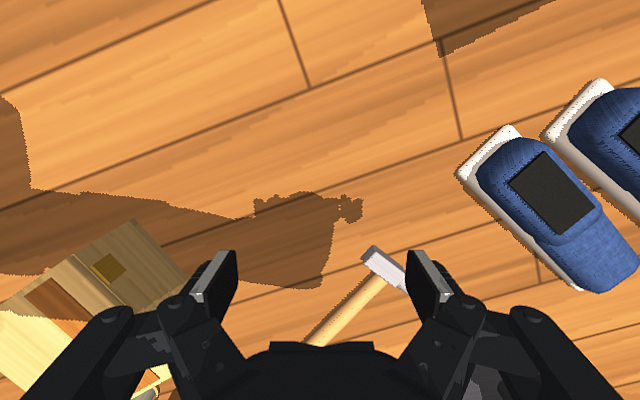

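The scene view shows the robot at the top, with world x running down the picture. There are three pale plywood boxes: a large one at (238,157), a middle one at (365,142) and the smallest at (224,238). The smallest is the one with its lid leaning open and fits tack_box. The narrow cabinet at (314,226) looks like bobbin_unit, since bobbins are visible in the side view at (297,212). The wide one at (396,222) looks like heel_unit. I'll confirm with crops and measure.

```bash
cat > h.py <<'E'
import numpy as np, cv2
def load(n): 
    d=np.load(f"pics/{n}.npz"); return {k:d[k] for k in d}
def rays(c,uv):
    uv=np.asarray(uv,float).reshape(-1,1,2)
    p=cv2.undistortPoints(uv,c["intrinsics"],c["distortion"]).reshape(-1,2)
    return np.c_[p,np.ones(len(p))]
def dep(c,uv):
    r=rays(c,uv); uv=np.asarray(uv,int).reshape(-1,2)
    z=c["depth"][uv[:,1],uv[:,0]]
    return (r*z[:,None]-c["t"])@c["R"]
def plane(c,uv,h):
    r=rays(c,uv)@c["R"]; o=-c["R"].T@c["t"]
    return o+r*((h-o[2])/r[:,2])[:,None]
def proj(c,P):
    return cv2.projectPoints(np.asarray(P,float).reshape(-1,3),cv2.Rodrigues(c["R"])[0],c["t"],c["intrinsics"],c["distortion"])[0].reshape(-1,2)
def cloud(c):
    H,W=c["depth"].shape
    v,u=np.mgrid[:H,:W]
    r=rays(c,np.c_[u.ravel(),v.ravel()])
    return ((r*c["depth"].ravel()[:,None]-c["t"])@c["R"]).reshape(H,W,3)
E
python3 - <<'E'
from h import *
s=load("scene0"); d=load("side0")
a=cv2.resize(s["frame"][170:290,180:440,::-1],None,fx=3,fy=3,interpolation=cv2.INTER_CUBIC); cv2.imwrite("pics/c1.png",a)
b=cv2.resize(d["frame"][120:320,230:440,::-1],None,fx=3,fy=3,interpolation=cv2.INTER_CUBIC); cv2.imwrite("pics/c2.png",b)
for n,c in (("scene",s),("side",d)):
    print(n,(c["depth"]>0).mean())
print("bench",dep(s,[(450,250),(280,120),(180,220)]).round(4))
print("side bench",dep(d,[(300,330),(230,230),(420,260)]).round(4))
E
```

```text
scene 0.99594140625
side 0.9960703125
bench [[ 0.6927  0.4086 -0.0014]
 [ 0.0885 -0.072  -0.001 ]
 [ 0.4899 -0.4186  0.0016]]
side bench [[ 3.866e-01 -2.958e-01  3.000e-04]
 [ 3.161e-01  6.300e-02  3.000e-04]
 [ 7.439e-01 -2.317e-01 -6.000e-04]]
```

View pics/c1.png

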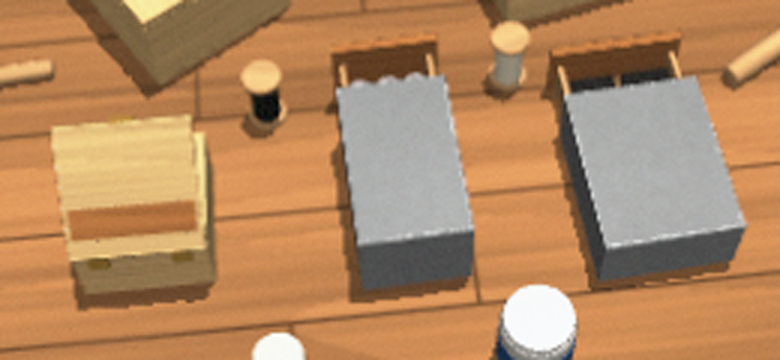

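View pics/c2.png

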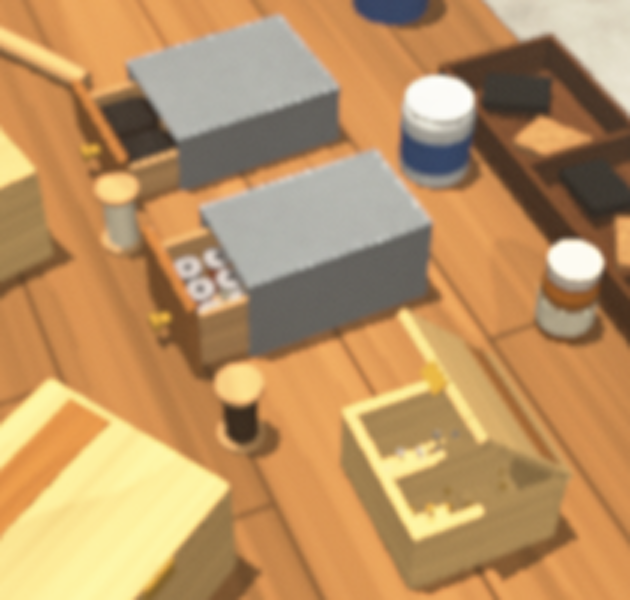

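```bash
python3 - <<'E'
from h import *
from scipy import ndimage as ni
for n in ("scene0","side0"):
    c=load(n); P=cloud(c)
    print(n)
    rg=lambda x0,x1,y0,y1,z0,z1:P[(P[...,0]>x0)&(P[...,0]<x1)&(P[...,1]>y0)&(P[...,1]<y1)&(P[...,2]>z0)&(P[...,2]<z1)]
    m=(P[...,2]>0.02)&(P[...,2]<0.3)&(P[...,0]>0.2)&(P[...,0]<1.0)&(abs(P[...,1])<0.6)
    L,k=ni.label(m)
    for i in range(1,k+1):
        q=P[L==i]
        if len(q)>40:
            v,u=np.nonzero(L==i)
            print(i,len(q),"uv",u.mean().round(),v.mean().round(),"min",q.min(0).round(3),"max",q.max(0).round(3),"med",np.median(q,0).round(3))
E
```

```text
scene0
1 91 uv 482.0 72.0 min [0.206 0.576 0.245] max [0.231 0.6   0.3  ] med [0.222 0.586 0.28 ]
2 3265 uv 365.0 141.0 min [0.2  0.1  0.02] max [0.389 0.313 0.121] med [0.321 0.198 0.111]
3 3401 uv 238.0 156.0 min [ 0.2   -0.344  0.02 ] max [ 0.428 -0.1    0.124] med [ 0.335 -0.216  0.112]
4 443 uv 456.0 171.0 min [0.327 0.368 0.02 ] max [0.498 0.599 0.034] med [0.413 0.508 0.025]
10 179 uv 349.0 185.0 min [0.434 0.111 0.02 ] max [0.475 0.148 0.078] med [0.463 0.128 0.071]
11 3001 uv 313.0 222.0 min [ 0.455 -0.059  0.02 ] max [0.696 0.06  0.104] med [0.605 0.    0.095]
12 3611 uv 394.0 221.0 min [0.464 0.17  0.02 ] max [0.714 0.322 0.079] med [0.613 0.243 0.07 ]
16 186 uv 267.0 198.0 min [ 0.455 -0.153  0.02 ] max [ 0.496 -0.115  0.08 ] med [ 0.482 -0.133  0.071]
17 53 uv 162.0 198.0 min [ 0.386 -0.498  0.02 ] max [ 0.425 -0.46   0.029] med [ 0.41  -0.475  0.022]
59 2683 uv 225.0 236.0 min [ 0.539 -0.325  0.02 ] max [ 0.677 -0.191  0.184] med [ 0.635 -0.254  0.12 ]
60 301 uv 166.0 251.0 min [ 0.574 -0.485  0.02 ] max [ 0.649 -0.417  0.032] med [ 0.612 -0.45   0.025]
61 2112 uv 107.0
[... 1085 characters left out ...]
0 min [ 0.44  -0.064  0.02 ] max [0.696 0.058 0.1  ] med [ 0.569 -0.027  0.091]
43 3360 uv 381.0 271.0 min [ 0.539 -0.327  0.02 ] max [ 0.676 -0.191  0.179] med [ 0.599 -0.266  0.069]
50 294 uv 309.0 252.0 min [ 0.455 -0.156  0.02 ] max [ 0.495 -0.114  0.076] med [ 0.473 -0.143  0.071]
51 7540 uv 253.0 302.0 min [ 0.2   -0.346  0.02 ] max [ 0.424 -0.104  0.12 ] med [ 0.301 -0.251  0.113]
57 3111 uv 533.0 341.0 min [ 0.678 -0.6    0.02 ] max [ 0.857 -0.515  0.239] med [ 0.749 -0.575  0.162]
59 634 uv 422.0 349.0 min [ 0.57  -0.487  0.02 ] max [ 0.646 -0.419  0.031] med [ 0.608 -0.455  0.025]
85 167 uv 340.0 394.0 min [ 0.383 -0.489  0.02 ] max [ 0.424 -0.452  0.027] med [ 0.409 -0.472  0.021]
```

The crops confirm the choice: the bobbins (white rings, side crop at (205,280)) are in the narrow, taller cabinet, and the black heels are in the wide one. The smallest plywood box (side crop at (450,480)) has its lid leaning over it with the free edge up. Next I'll fit the planes and yaws.

```bash
python3 - <<'E'
from h import *
from scipy import ndimage as ni
for n in ("scene0","side0"):
    c=load(n); print(n,"cam",(-c["R"].T@c["t"]).round(3))
    P=cloud(c); F=c["frame"].astype(int)
    box=lambda x0,x1,y0,y1,z0,z1:(P[...,0]>x0)&(P[...,0]<x1)&(P[...,1]>y0)&(P[...,1]<y1)&(P[...,2]>z0)&(P[...,2]<z1)
    grey=(F.max(-1)-F.min(-1)<30)
    def rect(m,name):
        q=P[m][:,:2].astype(np.float32); r=cv2.minAreaRect(q); print(name,len(q),"c",np.round(r[0],4),"size",np.round(r[1],4),"ang",round(r[2],2),"z",np.median(P[m][:,2]).round(4), "corners",cv2.boxPoints(r).round(3).tolist())
    m=ni.binary_opening(box(0.44,0.72,-0.08,0.08,0.088,0.102)&grey,iterations=1); rect(m,"bob top")
    m=ni.binary_opening(box(0.44,0.74,0.15,0.34,0.062,0.078)&grey,iterations=1); rect(m,"heel top")
    br=(F[...,0]-F[...,2]>50)
    m=box(0.43,0.53,-0.08,0.08,0.02,0.1)&br; 
    q=P[m]
    # panel outer region
    for zb in ((0.02,0.05),(0.05,0.07),(0.07,0.085),(0.085,0.1)):
        k=(q[:,2]>zb[0])&(q[:,2]<zb[1]); 
        if k.sum()>5: print(" panel",zb,k.sum(),"min",q[k].min(0).round(4),"p5",np.percentile(q[k],5,axis=0).round(4),"max",q[k].max(0).round(4))
    # tack box
    m=box(0.5,0.72,-0.36,-0.16,0.066,0.081); rect(ni.binary_opening(m),"tack rim")
    m=box(0.5,0.72,-0.36,-0.16,0.085,0.2); q=P[ni.binary_erosion(m,iterations=2)]
    ce=q.mean(0); u,s_,vt=np.linalg.svd(q-ce,full_matrices=False); nn=vt[2]*np.sign(vt[2][2]); print("lid plane n",nn.round(3),"rms",(abs((q-ce)@nn)).mean().round(4),"ce",ce.round(4),"angle from horiz",np.arccos(nn[2]).round(3),"yaw of n",np.degrees(np.arctan2(nn[1],nn[0])).round(1))
    q=P[m]; t=q[q[:,2]>q[:,2].max()-0.012]; print("edge high",t.mean(0).round(4),t.min(0).round(4),t.max(0).round(4))
E
```

```text
scene0 cam [ 1.308 -0.054  1.241]
bob top 2002 c [0.6017 0.0011] size [0.1845 0.1101] ang 1.96 z 0.0961 corners [[0.5080000162124634, 0.05299999937415123], [0.5109999775886536, -0.05700000002980232], [0.6959999799728394, -0.050999999046325684], [0.6919999718666077, 0.05900000035762787]]
heel top 2473 c [0.6185 0.2475] size [0.1847 0.1406] ang 3.09 z 0.0709 corners [[0.5230000019073486, 0.31299999356269836], [0.5299999713897705, 0.1720000058412552], [0.7149999737739563, 0.18199999630451202], [0.7070000171661377, 0.3230000138282776]]
 panel (0.02, 0.05) 88 min [ 0.4588 -0.0587  0.0205] p5 [ 0.4612 -0.0573  0.0281] max [0.5259 0.0483 0.0494]
 panel (0.05, 0.07) 121 min [ 0.4593 -0.0587  0.05  ] p5 [ 0.4618 -0.0534  0.0512] max [0.4796 0.0513 0.0697]
 panel (0.07, 0.085) 124 min [ 0.4592 -0.0584  0.07  ] p5 [ 0.4619 -0.0509  0.0706] max [0.4966 0.0513 0.0849]
 panel (0.085, 0.1) 141 min [ 0.4545 -0.0581  0.0855] p5 [ 0.4557 -0.0538  0.0863] max [0.5095 0.0509 0.0991]
tack rim 54 c [ 0.6071 -0.204 ] size [0.0181 0.1368] ang 78.89 z 0.0756 corners [[0.5379999876022339, -0.20000000298023224
[... 1072 characters left out ...]
0.5232 0.0484 0.07  ]
 panel (0.07, 0.085) 118 min [ 0.4549 -0.0621  0.0701] p5 [ 0.4557 -0.0594  0.0704] max [0.5174 0.0518 0.085 ]
 panel (0.085, 0.1) 143 min [ 0.4545 -0.0639  0.0851] p5 [ 0.456  -0.0589  0.0867] max [0.5125 0.0526 0.0955]
tack rim 628 c [ 0.6042 -0.2588] size [0.1345 0.1305] ang 89.93 z 0.0747 corners [[0.5389999747276306, -0.32600000500679016], [0.6690000295639038, -0.32600000500679016], [0.6700000166893005, -0.19200000166893005], [0.5389999747276306, -0.19099999964237213]]
lid plane n [ 0.72  -0.001  0.694] rms 0.0009 ce [ 0.6191 -0.2689  0.1431] angle from horiz 0.804 yaw of n -0.1
edge high [ 0.5871 -0.2642  0.1736] [ 0.5755 -0.3257  0.1675] [ 0.5979 -0.1952  0.1795]
```

```bash
cat >> h.py <<'E'
from scipy.spatial.transform import Rotation as Ro
def st(brief=True):
    from workcell import readout
    s=readout.get_state()
    q=s["orientation"]; R=Ro.from_quat([q[1],q[2],q[3],q[0]]).as_matrix()
    print("t",round(s["clock"],2),"tcp",s["tcp_pos"].round(4),"F",s["wrist_force"].round(2),"gap",round(s["finger_gap"],4),"xhead",np.degrees(np.arctan2(R[1,0],R[0,0])).round(2),"z",R[:,2].round(3))
    return s,R
def go(target):
    s,R=st(); d=np.asarray(target)-s["tcp_pos"]
    print("slide",(R.T@d).round(4),"dist",np.linalg.norm(d).round(4))
E
python3 -c "
from h import *
go([0.40,0.0,0.24])"
```

```text
t 0.15 tcp [0.1974 0.5397 0.2386] F [ 0.16  0.04 -0.28] gap 0.0854 xhead 159.9 z [-0.001 -0.001 -1.   ]
slide [-0.3757 -0.4372 -0.0009] dist 0.5764
```

```bash
python3 -m handwheel '{"slide":[[-0.015,-0.018,0],[-0.037,-0.043,0],[-0.06,-0.07,0],[-0.083,-0.097,0],[-0.106,-0.124,0],[-0.13,-0.151,0],[-0.153,-0.178,0],[-0.176,-0.205,0],[-0.2,-0.232,0],[-0.223,-0.26,0],[-0.246,-0.287,0],[-0.26,-0.303,0]],"turn":[[0,0,-2],[0,0,-4],[0,0,-6],[0,0,-8],[0,0,-10],[0,0,-12],[0,0,-14],[0,0,-16],[0,0,-18],[0,0,-20],[0,0,-22],[0,0,-22]],"fingers":[0,0,0,0,0,0,0,0,0,0,0,0]}' 20; python3 -c "
from h import *
go([0.40,0.0,0.24])"
```

```text
clock: 1.15
tcp_pos: [0.3378, 0.1632, 0.2389]
orientation: [-0.0, -0.016, 1.0, -0.001]
wrist_force: [-0.1, 0.4, 1.4]
finger_gap: -0.0001
t 1.15 tcp [0.3378 0.1632 0.2389] F [-0.1   0.41  1.41] gap -0.0001 xhead -178.12 z [-0.    -0.002 -1.   ]
slide [-0.0568 -0.1652 -0.0007] dist 0.1747
```

```bash
python3 -m handwheel '{"slide":[[-0.01,-0.028,0],[-0.02,-0.058,0],[-0.031,-0.09,0],[-0.041,-0.12,0],[-0.051,-0.148,0],[-0.057,-0.165,0],[-0.057,-0.165,0.02],[-0.057,-0.165,0.045],[-0.057,-0.165,0.075],[-0.057,-0.165,0.105],[-0.057,-0.165,0.13],[-0.057,-0.165,0.14]],"turn":[[0,0,0],[0,0,0],[0,0,0],[0,0,0],[0,0,0],[0,0,0],[0,0,0],[0,0,0],[0,0,0],[0,0,0],[0,0,0],[0,0,0]],"fingers":[0,0,0,0,0,0,0,0,0,0,0,0]}'; python3 - <<'E'
from h import *
from workcell import optics
go([0.42,0.0,0.066])
out=[]
for n in ("scene","side"):
    c=optics.read_camera(n); np.savez(f"pics/{n}1.npz",**{k:np.array(v) for k,v in c.items()})
    f=c["frame"][:,:,::-1]; f=f[120:270,200:440] if n=="scene" else f[100:280,180:420]
    f=cv2.resize(f,None,fx=2.5 if n=="scene" else 2.5,fy=2.5,interpolation=cv2.INTER_CUBIC); 
    cv2.imwrite(f"pics/{n}1c.png",f)
E
```

```text
clock: 2.15
tcp_pos: [0.3975, 0.0003, 0.096]
orientation: [-0.003, -0.016, 1.0, -0.0]
wrist_force: [-0.5, 1.1, 0.2]
finger_gap: 0.0002
t 2.15 tcp [3.975e-01 3.000e-04 9.600e-02] F [-0.54  1.11  0.2 ] gap 0.0002 xhead -178.14 z [-0.006 -0.001 -1.   ]
slide [-0.0227 -0.001   0.0298] dist 0.0375
```

View pics/side1c.png

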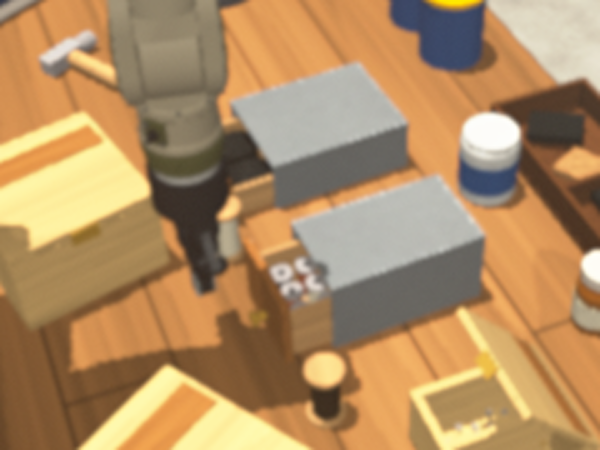

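View pics/scene1c.png

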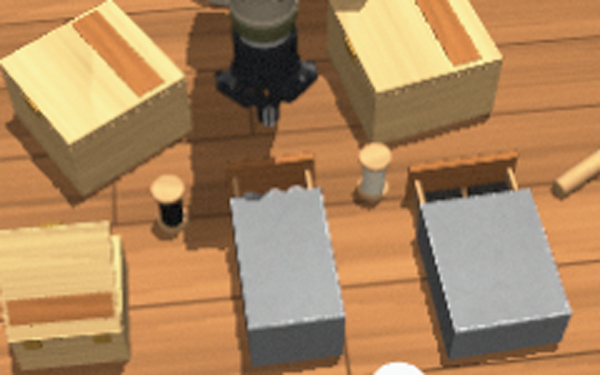

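```bash
python3 -m handwheel '{"slide":[[-0.005,0,0.005],[-0.011,0,0.012],[-0.017,0,0.019],[-0.023,0,0.026],[-0.028,0,0.03],[-0.032,0,0.03],[-0.036,0,0.03],[-0.04,0,0.03],[-0.044,0,0.03],[-0.048,0,0.03],[-0.051,0,0.03],[-0.054,0,0.03]],"turn":[[0,0,0],[0,0,0],[0,0,0],[0,0,0],[0,0,0],[0,0,0],[0,0,0],[0,0,0],[0,0,0],[0,0,0],[0,0,0],[0,0,0]],"fingers":[0,0,0,0,0,0,0,0,0,0,0,0]}'; python3 -c "
from h import *
go([0.48,0.0,0.066])"
```

```text
clock: 3.25
tcp_pos: [0.4515, 0.002, 0.0669]
orientation: [-0.003, -0.016, 1.0, -0.0]
wrist_force: [-2.4, -0.6, 2.2]
finger_gap: 0.0001
t 3.25 tcp [0.4515 0.002  0.0669] F [-2.35 -0.62  2.15] gap 0.0001 xhead -178.13 z [-0.006 -0.001 -1.   ]
slide [-0.0285 -0.003   0.0007] dist 0.0286
```

```bash
python3 -m handwheel '{"slide":[[-0.003,0,0],[-0.006,0,0],[-0.009,0,0],[-0.012,0,0],[-0.015,0,0],[-0.018,0,0],[-0.021,0,0],[-0.024,0,0],[-0.026,0,0],[-0.028,0,0],[-0.029,0,0],[-0.03,0,0]],"turn":[[0,0,0],[0,0,0],[0,0,0],[0,0,0],[0,0,0],[0,0,0],[0,0,0],[0,0,0],[0,0,0],[0,0,0],[0,0,0],[0,0,0]],"fingers":[0,0,0,0,0,0,0,0,0,0,0,0]}'; python3 - <<'E'
from h import *
from workcell import optics
st()
out=[]
for n in ("scene","side"):
    c=optics.read_camera(n); np.savez(f"pics/{n}2.npz",**{k:np.array(v) for k,v in c.items()})
    f=c["frame"][:,:,::-1]; f=f[120:270,230:440] if n=="scene" else f[130:280,230:420]
    f=cv2.resize(f,None,fx=3,fy=3,interpolation=cv2.INTER_CUBIC); 
    cv2.imwrite(f"pics/{n}2c.png",f)
    P=cloud(c);F=c["frame"].astype(int)
    br=(F[...,0]-F[...,2]>50)
    m=(P[...,0]>0.43)&(P[...,0]<0.53)&(abs(P[...,1])<0.08)&(P[...,2]>0.05)&(P[...,2]<0.1)&br
    q=P[m]
    for a,b in ((-0.07,-0.03),(0.03,0.07)):
        k=(q[:,1]>a)&(q[:,1]<b)
        if k.sum()>5: print(n,a,k.sum(),np.percentile(q[k],2,axis=0).round(4))
E
```

```text
clock: 4.25
tcp_pos: [0.4815, 0.0031, 0.0667]
orientation: [-0.003, -0.016, 1.0, -0.0]
wrist_force: [-2.2, -0.3, 1.1]
finger_gap: 0.0005
t 4.25 tcp [0.4815 0.0031 0.0667] F [-2.17 -0.27  1.15] gap 0.0005 xhead -178.13 z [-0.006 -0.001 -1.   ]
scene -0.07 45 [ 0.4912 -0.0573  0.0784]
scene 0.03 33 [0.49   0.0313 0.0802]
side -0.07 136 [ 0.4933 -0.0613  0.0505]
```

View pics/side2c.png

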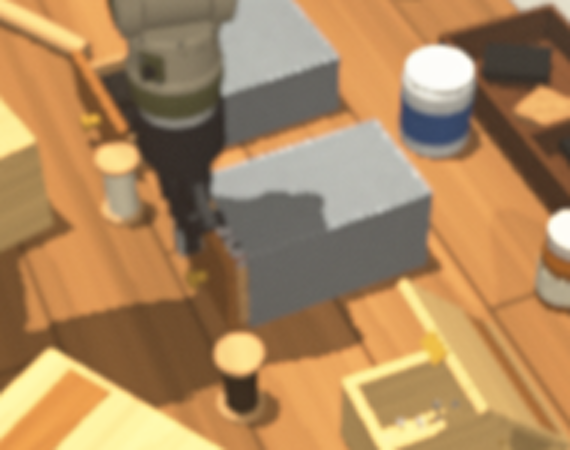

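```bash
python3 -m handwheel '{"slide":[[-0.001,0,0],[-0.002,0,0],[-0.003,0,0],[-0.004,0,0],[-0.005,0,0],[-0.006,0,0],[-0.007,0,0],[-0.0075,0,0]],"turn":[[0,0,0],[0,0,0],[0,0,0],[0,0,0],[0,0,0],[0,0,0],[0,0,0],[0,0,0]],"fingers":[0,0,0,0,0,0,0,0]}'
```

```text
clock: 5.02
tcp_pos: [0.4893, 0.0034, 0.0666]
orientation: [-0.003, -0.016, 1.0, -0.0]
wrist_force: [-2.5, 0.5, 0.8]
finger_gap: -0.0001
```

```bash
python3 -m handwheel '{"slide":[[-0.0005,0,0],[-0.001,0,0],[-0.0015,0,0],[-0.002,0,0]],"turn":[[0,0,0],[0,0,0],[0,0,0],[0,0,0]],"fingers":[0,0,0,0]}'
```

```text
clock: 5.35
tcp_pos: [0.4913, 0.0034, 0.0666]
orientation: [-0.003, -0.016, 1.0, -0.0]
wrist_force: [-1.8, 0.9, 0.5]
finger_gap: -0.0
```

```bash
python3 -m handwheel '{"slide":[[-0.0005,0,0],[-0.001,0,0],[-0.0015,0,0]],"turn":[[0,0,0],[0,0,0],[0,0,0]],"fingers":[0,0,0]}'
```

```text
clock: 5.6
tcp_pos: [0.4922, 0.0034, 0.0666]
orientation: [-0.004, -0.016, 1.0, -0.0]
wrist_force: [-5.8, 0.9, 4.8]
finger_gap: -0.0001
```

```bash
python3 -c "
from h import *
c=load('side2')
from workcell import optics
for n in ('scene','side'):
    c=optics.read_camera(n); P=cloud(c);F=c['frame'].astype(int)
    br=(F[...,0]-F[...,2]>50)
    m=(P[...,0]>0.43)&(P[...,0]<0.53)&(abs(P[...,1])<0.08)&(P[...,2]>0.05)&(P[...,2]<0.1)&br
    q=P[m]
    for a,b in ((-0.07,-0.03),(0.03,0.07)):
        k=(q[:,1]>a)&(q[:,1]<b)
        if k.sum()>5: print(n,a,k.sum(),np.percentile(q[k],2,axis=0).round(4))
    f=c['frame'][:,:,::-1]; f=f[160:240,270:360] if n=='scene' else f[170:260,270:350]
    cv2.imwrite(f'pics/{n}3c.png',cv2.resize(f,None,fx=5,fy=5,interpolation=cv2.INTER_CUBIC))
"
```

```text
scene -0.07 19 [ 0.5004 -0.0548  0.0865]
scene 0.03 16 [0.5008 0.0309 0.0887]
side -0.07 105 [ 0.5037 -0.0598  0.0533]
```

View pics/side3c.png

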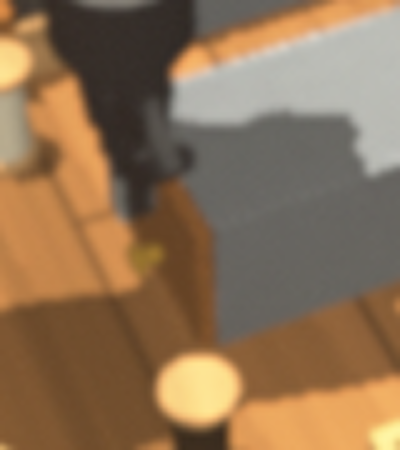

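```bash
python3 -m handwheel '{"slide":[[-0.0007,0,0],[-0.0014,0,0],[-0.002,0,0]],"turn":[[0,0,0],[0,0,0],[0,0,0]],"fingers":[0,0,0]}'
```

```text
clock: 5.95
tcp_pos: [0.4921, 0.0035, 0.0663]
orientation: [-0.006, -0.016, 1.0, -0.001]
wrist_force: [-9.7, -0.6, 6.3]
finger_gap: 0.0002
```

```bash
python3 -m handwheel '{"slide":[[0.005,0,0],[0.014,0,0],[0.028,0,0],[0.042,0,0],[0.055,0,-0.005],[0.06,0,-0.025],[0.06,0,-0.055],[0.06,0,-0.085],[0.06,0,-0.115],[0.06,0,-0.145],[0.06,0,-0.175],[0.06,0,-0.185]],"turn":[[0,0,0],[0,0,0],[0,0,0],[0,0,0],[0,0,0],[0,0,0],[0,0,0],[0,0,0],[0,0,0],[0,0,0],[0,0,0],[0,0,0]],"fingers":[0,0,0,0,0,0,0,0,0,0,0,0]}'; python3 - <<'E'
from h import *
from workcell import optics
for n in ("scene","side"):
    c=optics.read_camera(n); np.savez(f"pics/{n}4.npz",**{k:np.array(v) for k,v in c.items()})
    P=cloud(c);F=c['frame'].astype(int)
    br=(F[...,0]-F[...,2]>50)
    m=(P[...,0]>0.43)&(P[...,0]<0.53)&(abs(P[...,1])<0.08)&(P[...,2]>0.05)&(P[...,2]<0.1)&br
    q=P[m]
    for a,b in ((-0.07,-0.03),(-0.03,0.03),(0.03,0.07)):
        k=(q[:,1]>a)&(q[:,1]<b)
        if k.sum()>5: print(n,a,k.sum(),np.percentile(q[k],2,axis=0).round(4))
    f=c['frame'][:,:,::-1]; f=f[150:270,180:360] if n=='scene' else f[160:320,270:430]
    cv2.imwrite(f'pics/{n}4c.png',cv2.resize(f,None,fx=3.5,fy=3.5,interpolation=cv2.INTER_CUBIC))
go([0.61,-0.258,0.25])
E
```

```text
clock: 6.95
tcp_pos: [0.4363, 0.0013, 0.2565]
orientation: [-0.001, -0.016, 1.0, -0.001]
wrist_force: [1.1, -0.1, -0.3]
finger_gap: 0.0
scene -0.07 20 [ 0.5032 -0.0547  0.0904]
scene -0.03 45 [ 0.5007 -0.0273  0.0901]
scene 0.03 18 [0.501  0.0307 0.0905]
side -0.07 108 [ 0.504  -0.0602  0.0522]
side -0.03 155 [ 0.5018 -0.0285  0.0512]
side 0.03 49 [0.5012 0.0312 0.0524]
t 7.05 tcp [0.4359 0.0015 0.2541] F [-0.58 -0.08 -1.55] gap 0.0001 xhead -178.14 z [-0.005 -0.002 -1.   ]
slide [-0.1656 -0.265   0.0039] dist 0.3125
```

View pics/side4c.png

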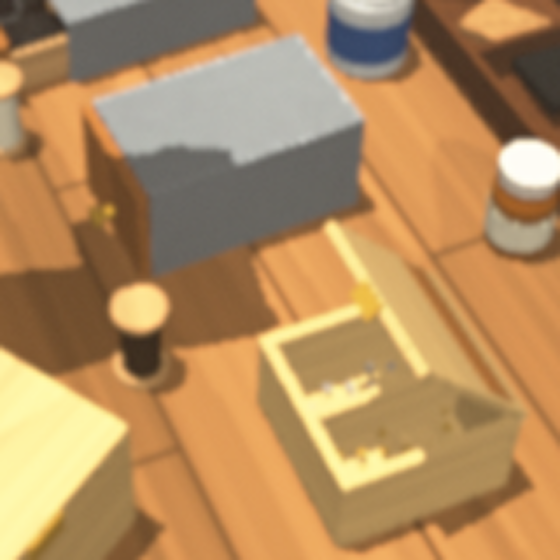

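View pics/scene4c.png

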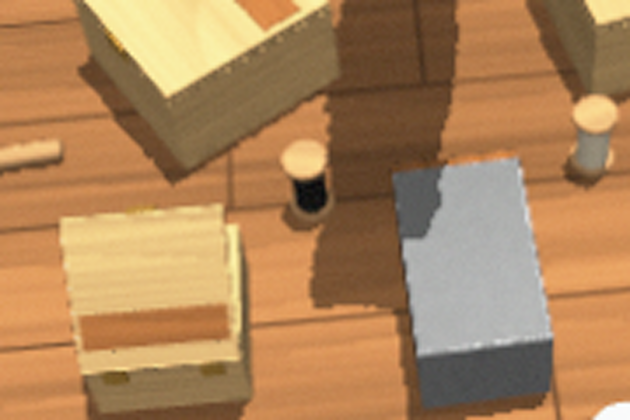

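The drawer now looks flush: the panel face is at x≈0.501–0.502, where 0.502 was expected for home, and the push force rose to ~10 N with no further travel. Spool_b and the box are untouched. Now I'll traverse over the lid.

```bash
python3 -m handwheel '{"slide":[[-0.008,-0.013,0],[-0.021,-0.034,0],[-0.038,-0.061,0],[-0.055,-0.088,0],[-0.072,-0.115,0],[-0.089,-0.142,0],[-0.106,-0.17,0],[-0.123,-0.197,0],[-0.14,-0.224,0],[-0.152,-0.244,0],[-0.159,-0.256,0],[-0.163,-0.265,0]],"turn":[[0,0,0],[0,0,0],[0,0,1],[0,0,1],[0,0,2],[0,0,2],[0,0,2],[0,0,2],[0,0,2],[0,0,2],[0,0,2],[0,0,2]],"fingers":[0,0,0,0,0,0,0,0,0,0,0,0]}'; python3 -c "
from h import *
go([0.605,-0.258,0.185])"
```

```text
clock: 8.05
tcp_pos: [0.6076, -0.2597, 0.2502]
orientation: [-0.004, 0.002, 1.0, -0.0]
wrist_force: [0.1, 0.8, -0.2]
finger_gap: 0.0004
t 8.05 tcp [ 0.6076 -0.2597  0.2502] F [ 0.15  0.84 -0.23] gap 0.0004 xhead 179.78 z [-0.008 -0.001 -1.   ]
slide [0.0021 0.0018 0.0652] dist 0.0652
```

```bash
python3 -m handwheel '{"slide":[[0,0,0.008],[0.001,0.001,0.02],[0.002,0.001,0.034],[0.002,0.001,0.046],[0.002,0.001,0.056],[0.002,0.001,0.062],[0.002,0.001,0.064]],"turn":[[0,0,0],[0,0,0],[0,0,0],[0,0,0],[0,0,0],[0,0,0],[0,0,0]],"fingers":[0,0,0,0,0,0,0]}'; python3 - <<'E'
from h import *
from workcell import optics
for n in ("scene","side"):
    c=optics.read_camera(n); np.savez(f"pics/{n}5.npz",**{k:np.array(v) for k,v in c.items()})
    f=c['frame'][:,:,::-1]; f=f[150:280,160:330] if n=='scene' else f[180:330,300:460]
    cv2.imwrite(f'pics/{n}5c.png',cv2.resize(f,None,fx=3.5,fy=3.5,interpolation=cv2.INTER_CUBIC))
    tip=np.array([[0.594,-0.258,0.175]]); print(n,proj(c,tip).round(1))
go([0.605,-0.258,0.175])
E
```

```text
clock: 8.63
tcp_pos: [0.604, -0.2578, 0.1837]
orientation: [-0.006, 0.002, 1.0, 0.001]
wrist_force: [-0.2, 0.3, -0.7]
finger_gap: -0.0001
scene [[219.5 213. ]]
side [[379.  242.4]]
t 8.73 tcp [ 0.6048 -0.2584  0.1855] F [-0.58  0.1  -0.46] gap -0.0002 xhead 179.8 z [-0.009 -0.    -1.   ]
slide [-0.0003  0.0004  0.0105] dist 0.0105
```

View pics/side5c.png

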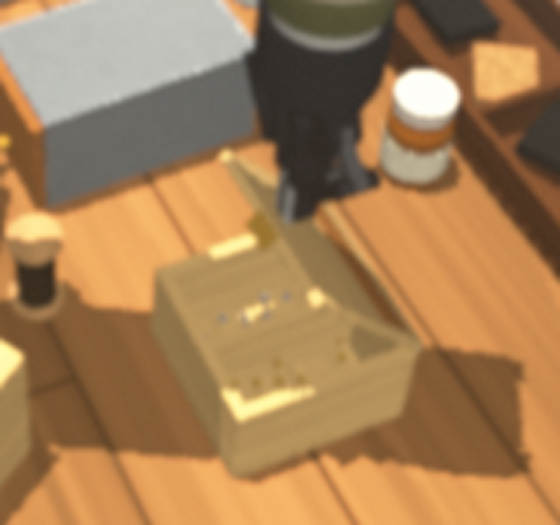

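View pics/scene5c.png

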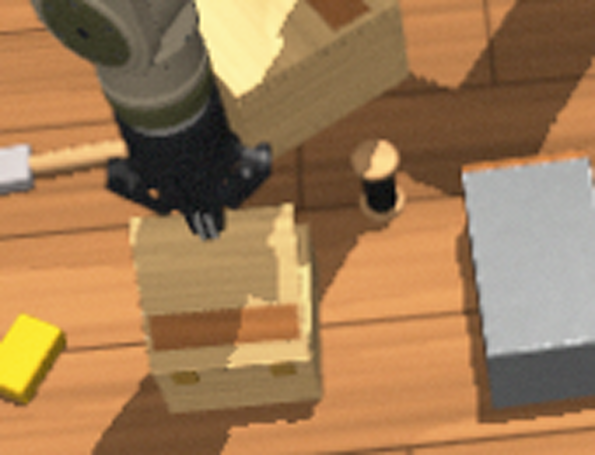

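The tips are just inside the free edge over the outer face, at scene crop (207,232), with the lid edge at crop row ~215. I'll come down slowly and follow the lid's arc.

```bash
python3 -m handwheel '{"slide":[[0,0,0.004],[0,0,0.008],[0,0,0.012],[0.004,0,0.0155],[0.008,0,0.0205],[0.013,0,0.025],[0.017,0,0.0295],[0.017,0,0.0295]],"turn":[[0,0,0],[0,0,0],[0,0,0],[0,0,0],[0,0,0],[0,0,0],[0,0,0],[0,0,0]],"fingers":[0,0,0,0,0,0,0,0]}'; python3 - <<'E'
from h import *
from workcell import optics
st()
for n in ("side",):
    c=optics.read_camera(n); np.savez(f"pics/{n}6.npz",**{k:np.array(v) for k,v in c.items()})
    f=c['frame'][:,:,::-1]; f=f[150:280,160:330] if n=='scene' else f[180:330,300:460]
    cv2.imwrite(f'pics/{n}6c.png',cv2.resize(f,None,fx=3.5,fy=3.5,interpolation=cv2.INTER_CUBIC))
E
```

```text
clock: 9.4
tcp_pos: [0.5859, -0.2581, 0.1549]
orientation: [-0.005, 0.002, 1.0, 0.0]
wrist_force: [0.2, 0.8, 0.2]
finger_gap: 0.0002
t 9.4 tcp [ 0.5859 -0.2581  0.1549] F [0.18 0.85 0.23] gap 0.0002 xhead 179.76 z [-0.011  0.001 -1.   ]
```

View pics/side6c.png

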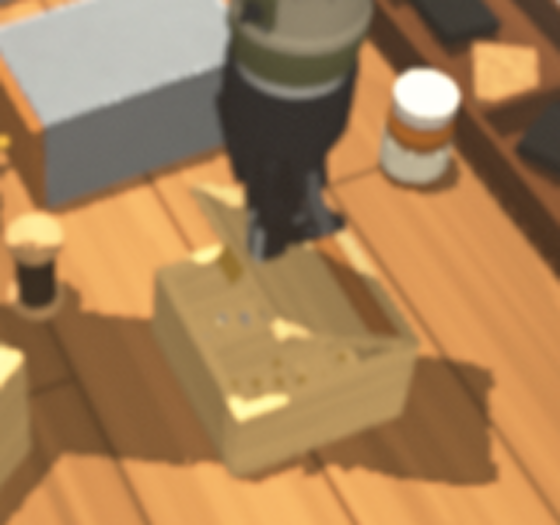

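```bash
python3 -m handwheel '{"slide":[[0.003,0,0.004],[0.006,0,0.008],[0.008,0,0.0125],[0.01,0,0.0175],[0.0125,0,0.0225],[0.0145,0,0.0275],[0.0165,0,0.033],[0.018,0,0.0375],[0.019,0,0.0405],[0.019,0,0.0405]],"turn":[[0,0,0],[0,0,0],[0,0,0],[0,0,0],[0,0,0],[0,0,0],[0,0,0],[0,0,0],[0,0,0],[0,0,0]],"fingers":[0,0,0,0,0,0,0,0,0,0]}'; python3 - <<'E'
from h import *
from workcell import optics
st()
for n in ("side",):
    c=optics.read_camera(n); np.savez(f"pics/{n}7.npz",**{k:np.array(v) for k,v in c.items()})
    f=c['frame'][:,:,::-1]; f=f[150:280,160:330] if n=='scene' else f[180:330,300:460]
    cv2.imwrite(f'pics/{n}7c.png',cv2.resize(f,None,fx=3.5,fy=3.5,interpolation=cv2.INTER_CUBIC))
E
```

```text
clock: 10.28
tcp_pos: [0.5663, -0.2577, 0.1141]
orientation: [-0.006, 0.002, 1.0, 0.001]
wrist_force: [-0.3, -0.4, 0.0]
finger_gap: 0.0001
t 10.28 tcp [ 0.5663 -0.2577  0.1141] F [-0.29 -0.37  0.04] gap 0.0001 xhead 179.76 z [-0.012  0.002 -1.   ]
```

View pics/side7c.png

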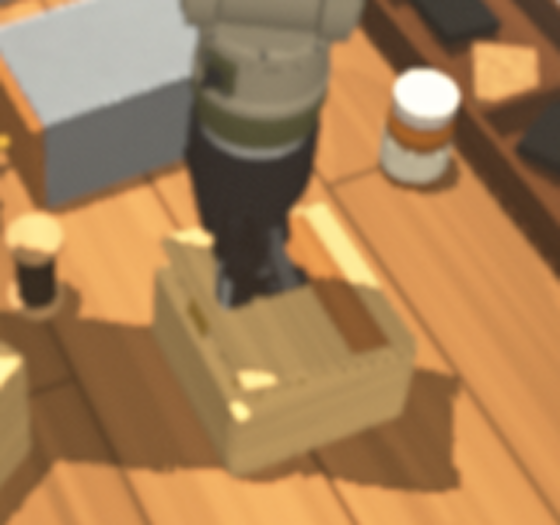

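```bash
python3 -m handwheel '{"slide":[[0.001,0,0.003],[0.001,0,0.006],[0.002,0,0.009],[0.002,0,0.0115],[0.002,0,0.014],[0.002,0,0.016],[0.002,0,0.018],[0.002,0,0.019]],"turn":[[0,0,0],[0,0,0],[0,0,0],[0,0,0],[0,0,0],[0,0,0],[0,0,0],[0,0,0]],"fingers":[0,0,0,0,0,0,0,0]}'
```

```text
clock: 11.0
tcp_pos: [0.564, -0.2576, 0.0951]
orientation: [-0.006, 0.002, 1.0, 0.001]
wrist_force: [-0.9, -0.5, 1.0]
finger_gap: -0.0001
```

```bash
python3 -m handwheel '{"slide":[[0,0,0.001],[0,0,0.002],[0,0,0.003],[0,0,0.0035]],"turn":[[0,0,0],[0,0,0],[0,0,0],[0,0,0]],"fingers":[0,0,0,0]}'
```

```text
clock: 11.33
tcp_pos: [0.5639, -0.2575, 0.0915]
orientation: [-0.006, 0.002, 1.0, 0.001]
wrist_force: [-0.8, 0.4, 1.7]
finger_gap: 0.0002
```

```bash
python3 -m handwheel '{"slide":[[0,0,0.0006],[0,0,0.0012],[0,0,0.0018],[0,0,0.002]],"turn":[[0,0,0],[0,0,0],[0,0,0],[0,0,0]],"fingers":[0,0,0,0]}'
```

```text
clock: 11.67
tcp_pos: [0.5639, -0.2576, 0.0909]
orientation: [-0.006, 0.002, 1.0, 0.001]
wrist_force: [-3.9, 1.6, 11.0]
finger_gap: 0.0001
```

The force rose to 11 N and the tips stopped at z=0.083, which is the lid's shut height. I'll lift off straight up and check.

```bash
python3 -m handwheel '{"slide":[[0,0,-0.003],[0,0,-0.01],[0,0,-0.025],[0,0,-0.05],[0,0,-0.08],[0,0,-0.11],[0,0,-0.14],[0.03,0,-0.16],[0.065,0,-0.17],[0.1,0,-0.17],[0.125,0,-0.17],[0.13,0,-0.17]],"turn":[[0,0,0],[0,0,0],[0,0,0],[0,0,0],[0,0,0],[0,0,0],[0,0,0],[0,0,0],[0,0,0],[0,0,0],[0,0,0],[0,0,0]],"fingers":[0,0,0,0,0,0,0,0,0,0,0,0]}'; python3 - <<'E'
from h import *
from scipy import ndimage as ni
from workcell import optics
st()
for n in ("scene","side"):
    c=optics.read_camera(n); np.savez(f"pics/{n}8.npz",**{k:np.array(v) for k,v in c.items()})
    cv2.imwrite(f'pics/{n}8.png',c['frame'][:,:,::-1])
    for tag,cc in (("before",load(n+"0")),("now",c)):
        P=cloud(cc);F=cc['frame'].astype(int); print(n,tag)
        box=lambda x0,x1,y0,y1,z0,z1:(P[...,0]>x0)&(P[...,0]<x1)&(P[...,1]>y0)&(P[...,1]<y1)&(P[...,2]>z0)&(P[...,2]<z1)
        br=(F[...,0]-F[...,2]>50)
        for nm,m in (("bob",box(0.43,0.53,-0.03,0.03,0.05,0.1)&br),("heel",box(0.43,0.54,0.18,0.30,0.04,0.075)&br)):
            q=P[m]; print(" ",nm,len(q),np.percentile(q,2,axis=0).round(4))
        m=box(0.5,0.72,-0.36,-0.16,0.02,0.2); q=P[m]; print("  tackbox min",np.percentile(q,1,axis=0).round(4),"max",np.percentile(q,99,axis=0).round(4))
        if tag=="now":
            m=ni.binary_erosion(box(0.5,0.72,-0.36,-0.16,0.078,0.1),iterations=2); q=P[m]
            A=np.c_[q[:,0]-0.67,q[:,1]+0.258,np.ones(len(q))]; s=np.linalg.lstsq(A,q[:,2],rcond=None)[0]; print("  lid plane slope x,y",s.round(4),"n",len(q))
        for nm,b in (("spool_a",(0.41,0.5,0.09,0.155,0.06,0.085)),("spool_b",(0.43,0.52,-0.18,-0.09,0.06,0.085)),("glue",(0.74,0.83,0.05,0.16,0.08,0.1)),("jar",(0.75,0.83,-0.17,-0.09,0.075,0.095)),("wax",(0.55,0.67,-0.5,-0.4,0.02,0.035))):
            q=P[box(*b)]; print("  ",nm,len(q),np.median(q,axis=0).round(4) if len(q) else "")
E
```

```text
clock: 12.67
tcp_pos: [0.4328, -0.2567, 0.2636]
orientation: [-0.006, 0.003, 1.0, 0.0]
wrist_force: [0.2, 0.4, -0.1]
finger_gap: -0.0003
t 12.67 tcp [ 0.4328 -0.2567  0.2636] F [ 0.19  0.45 -0.11] gap -0.0003 xhead 179.67 z [-0.012  0.001 -1.   ]
scene before
  bob 201 [ 0.456  -0.0279  0.0512]
  heel 271 [0.4671 0.1813 0.0406]
  tackbox min [ 0.5562 -0.3226  0.0236] max [ 0.6731 -0.1914  0.1781]
   spool_a 115 [0.4559 0.1292 0.0729]
   spool_b 118 [ 0.4748 -0.1334  0.073 ]
   glue 477 [0.7875 0.1054 0.0903]
   jar 232 [ 0.7962 -0.1304  0.0853]
   wax 301 [ 0.6118 -0.4498  0.0251]
scene now
  bob 50 [ 0.5008 -0.0245  0.0869]
  heel 280 [0.4671 0.1814 0.0408]
  tackbox min [ 0.5402 -0.3225  0.0225] max [ 0.6717 -0.1913  0.0894]
  lid plane slope x,y [0.003  0.003  0.0846] n 1324
   spool_a 115 [0.4554 0.1294 0.073 ]
   spool_b 119 [ 0.4756 -0.1333  0.0734]
   glue 476 [0.7868 0.1053 0.0902]
   jar 233 [ 0.796  -0.1304  0.0846]
   wax 289 [ 0.6124 -0.4499  0.025 ]
side before
  bob 150 [ 0.4557 -0.0294  0.0506]
  heel 190 [0.464  0.1804 0.0404]
  tackbox min [ 0.5394 -0.3255  0.021 ] m
[... 213 characters left out ...]
53]
side nowTraceback (most recent call last):
  File "<stdin>", line 13, in <module>
    return _quantile_unchecked(
        a, q, axis, out, overwrite_input, method, keepdims, weights)
    return _ureduce(a,
                    func=_quantile_ureduce_func,
    ...<5 lines>...
                    overwrite_input=overwrite_input,
                    method=method)
    r = func(a, **kwargs)
    result = _quantile(arr,
                       quantiles=q,
    ...<2 lines>...
                       out=out,
                       weights=wgt)
    slices_having_nans = np.isnan(arr[-1, ...])
                                  ~~~^^^^^^^^^
IndexError: index -1 is out of bounds for axis 0 with size 0
```

View pics/scene8.png

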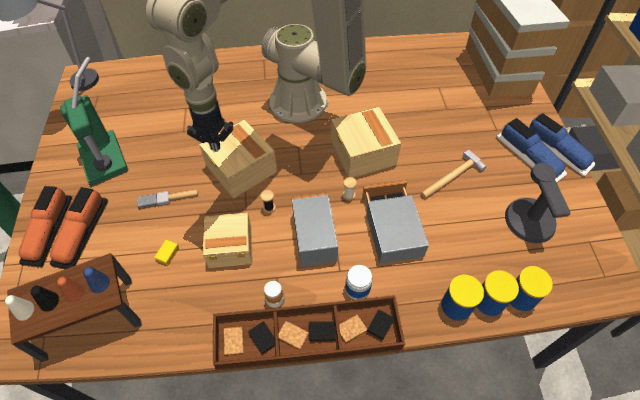

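View pics/side8.png

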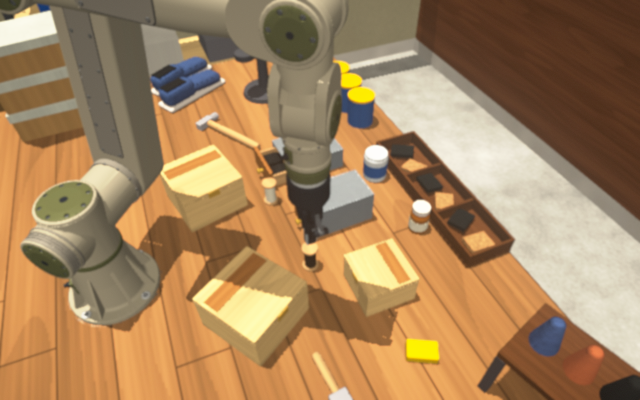

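The final scene view shows the bobbin drawer flush at (314,197) and the tack box lid flat at (227,232). The heel drawer is still open at (386,192) and everything else is in place. In the side view the arm hides the bobbin front, so that part of my script failed. The side picture taken after I released the drawer had already shown it flush. I'll run one quick side check of the lid, then hand in.

```bash
python3 - <<'E'
from h import *
from scipy import ndimage as ni
from workcell import workorder
c=load("side8"); P=cloud(c)
box=lambda x0,x1,y0,y1,z0,z1:(P[...,0]>x0)&(P[...,0]<x1)&(P[...,1]>y0)&(P[...,1]<y1)&(P[...,2]>z0)&(P[...,2]<z1)
q=P[box(0.5,0.72,-0.36,-0.16,0.02,0.2)]; print("box",np.percentile(q,1,axis=0).round(4),np.percentile(q,99,axis=0).round(4))
q=P[ni.binary_erosion(box(0.5,0.72,-0.36,-0.16,0.076,0.1),iterations=2)]
A=np.c_[q[:,0]-0.67,q[:,1]+0.258,np.ones(len(q))]; print("lid slope",np.linalg.lstsq(A,q[:,2],rcond=None)[0].round(4))
print("spool_b",np.median(P[box(0.43,0.52,-0.18,-0.09,0.06,0.085)],axis=0).round(4))
st(); print(workorder.hand_in())
E
```

```text
box [ 0.539  -0.3252  0.023 ] [ 0.6684 -0.1968  0.0875]
lid slope [ 0.0067 -0.0122  0.0841]
spool_b [ 0.4729 -0.139   0.0721]
t 12.77 tcp [ 0.4353 -0.2574  0.2633] F [-0.03 -1.46 -0.8 ] gap -0.0001 xhead 179.69 z [-0.01  0.   -1.  ]
the job is handed in; nothing more can be done
None
```

The bobbin drawer is home and the tack box lid is shut. I handed the job in at about 12.8 s of the 61 s, with the arm clear of everything; no verdict was reported.

- **Bobbin drawer:** I pushed it with the closed fingertips, above the knob. It moved freely against about 2 N, then stopped advancing as the force rose to about 10 N. The panel face went from x = 0.456 to 0.501, against an expected 0.500–0.5025 when shut. That puts it within about 2 mm of home.
- **Tack box lid:** I folded it down from its outer face along its arc until the tips stopped at z = 0.083 with 11 N. The lid slope afterwards measured 0.003 rad from the scene camera and 0.007 rad from the side camera. The box outline matched its start within about 3 mm.
- **Everything else:** From the scene camera, the heel drawer, both spools, glue tin, jar and wax stayed within 1 mm of where they were. The hammer and brush I checked by eye only, and they looked unmoved.

**Checks that failed or disagreed:**
- The last side-view check of the bobbin front failed because the arm hid it. The side picture taken just after I let go of the drawer had already shown it flush.
- The final side reading of spool_b differs from its start by about 3 mm. The arm partly covered it in that view, and the scene camera shows about 1 mm.
- About 6 N of upward force showed at the wrist while the drawer was against its stop. I did not find the cause; it was gone once I backed off.

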